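Turn the scouring block and scrape its next side

ROBOT

A 6-joint arm with a two-finger parallel gripper is mounted at the origin on the work surface; the furniture and walls round the work are solid. World frame = base frame: x ahead of the robot, y to its left, z up, the work surface at z = 0. Lengths are in mm, angles in rad, forces in N, time in s.
With the tool pointing down it reaches from about 400 to 925 mm from the base axis. Payload 3.4 kg.
Tool frame: the origin (TCP) lies between the finger pads; the fingertips stand tip_extent ahead of it and the grasp point (between the pads) lies 8 mm behind it (tip_extent is the distance from the TCP to the fingertips, in mm); y points along the fingers, z is the direction in which the jaws open and shut, and the axes are right-handed (so a half turn about y gives the same grasp; the last joint's range is limited). The gripper opens to 85 mm and grips with 20 to 120 N. Pads are 22 mm wide; open, the fingers measure 114 mm over their backs; the gripper's body (76 mm by 85 mm) begins 54 mm behind the grasp point. The pads swing forward as they close: fully open they stand 13 mm farther back than shut.
Start: joints at [1.054, 0.307, 1.506, -0, 1.328, -0.073], TCP at [246.913, 519.293, 242.305] pointing down, gripper open.
Joint ranges: [-3.12, 3.12], [-1.05, 2.28], [0.14, 2.33], [-1.42, 4.57], [0.1, 2.73], [-2.68, 2.68]. Speed limits (rad/s): [2.57, 2.57, 3.14, 3.14, 3.14, 3.14].

INTERFACE

Orientations are given as a rotation vector (axis times angle).
In Python, from bench import read_state, get_image, calibration, hand_in, regions_of, tip_extent gives the robot as it stands.
- The arm moves only by the shell command python3 -m handwheel 'ROWS'. ROWS is JSON, one flat list of numbers, 7 for each row, row after row: the turn, a rotation vector about the tool's x, y, z in degrees, then the shift along the tool's x, y, z in m, then the closure in counts, from 0 (fully open) to 255 (shut). In form: [rx, ry, rz, x, y, z, grip, rx, ry, rz, x, y, z, grip, ...]. A call has 1 to 12 rows; each row shifts and turns the commanded pose from where the row before left it, along the tool's axes as they then stand; what a row does not reach is not made up. A row lasts 1/10 s, in which the tool goes at most 50 mm and 8.59 degrees, less where a joint would pass 70% of its speed; a pose out of reach is approached as far as the arm can. A call is refused whole if a number of a shift passes 0.05 or a number of a turn 8.59, either way. A call with a gripper value outside its range is refused whole. The fingers move at their own pace and stop on an object; the grip force is fixed at half the most. Time passes only in rows, so rows that do not move let the fingers close. It gives the time, the measured TCP pose, the force and the opening at its end, in the units of the state.
- read_state(): the state, without advancing time (a new reading comes with each control period).
- get_image(name): name is "side" or "top" or "wrist"; returns the picture (400x640x3 uint8, blue, green, red); there is no depth.
- calibration(name): a dict with "intrinsics" (3x3 intrinsics, pixels), "rvec" (rotation vector, rad) and "tvec" (3), from world to camera coordinates, as OpenCV has them. Camera axes: x right, y down, z forward; pixel columns grow to the right and rows downward; lengths in mm; the calibration is good to about 2 mm. A picture is of the moment at which its call begins: read the wrist's pose just before it. calibration takes no time and is no camera call; for the wrist camera it gives the pose at the moment of the call.
- hand_in(): hands the job in, once; it reports no verdict.
Trained networks look in the newest picture that a camera, given by its name, has taken for a name from the list of things; names that differ only in an ending like _2 or _b are one class to them, and where a whole thing is asked for, a point or a joint stands for the part that bears it (a point fixed in the world has none). Each returns a list of dicts, best first, with "p" (0 to 1); they miss things now and then, are a little off and sometimes report something else, mostly with a low value. They report only what shows in the picture. A call takes as long as a camera call. They do not tell look-alikes from the thing itself.
- regions_of(camera, label): "mask" (400x640 bool, what is visible of it) and "extent" ([centre column, centre row, width, height] in pixels, round what is visible of it).
The state is a dict: "time_s": time; "joint_pos": joint angles; "qvel": joint speeds; "joint_torque": joint torques, N m; "tool_pos": TCP position; "tcp_rot": TCP orientation; "ft_force": force on the tool from outside, world axes, zero at the start; "moment": the same for the moment, N m; "gripper_width": finger opening in mm.
Only numpy, scipy, OpenCV 4.12 (cv2) and the standard library are available. Lean on these libraries where they do the work, as an engineer would, in place of code of your own. Each camera call takes 0.05 s, during which the arm holds its last target. There are 200 camera calls.

TASK

The orange end of the griddle scouring block has just been scraped; now do the green long side: turn the block so its green side lies flat against the sprung scraper bar at the bar's open right end, and slide it along the plate, pressed lightly against the bar so the bar gives a little, all the way to the end stop at the left. Leave the block standing there, green side to the bar, and swing the red keeper arm fully shut so that it holds the block in. Leave the other things on the table where they are.

Things in the scene. Friction and masses are not known exactly. Their poses are not given: they have to be found in the camera images.
- rack: Fixed scraping rack: aluminium plate 6 mm thick, covering rack x -149 to +25, y -170 to +140 mm. Origin: table level (underside), below the resting scraper bar's working face, 125 mm short of the end stop. Rack +x points through the bar, away from the robot; +y runs along the bar to the end stop at the robot's left; z up.
- bar_face (a point): Open (right) end of the sprung scraper bar's working face, at rack x 0, y -150, 26 mm above the table; moves with the bar. Ribbed steel bar, face looking to rack -x, from rack y -150 to +115 mm, 10 to 42 mm above the table. A fixed back wall 52 mm high stands behind it at x 18 to 24.
- stop_face (a point): Middle of the face of the fixed end stop, an upright steel plate across the bar's left end: face at rack y +125 mm looking to rack -y, from x -76 to +24, 50 mm high.
- scraper (a joint): How far the sprung scraper bar is pushed back along rack +x, m: 0 at rest, 0.012 at most; 0.6 N per mm.
- keeper (a joint): Angle, rad, of the red keeper arm at the rack's front: 0 fully shut (arm along rack -y, parallel to the bar), growing as it swings out to the robot, 1.2 at most. Arm 12 mm wide, 127 long, 21 to 35 above the table, hook at its tip reaching 18 mm inward. Shut, the arm's inner face is at rack x -78 mm, the hook's at y +1. Stays where left (0.5 N at the knob moves it).
- keeper_hinge (a point): Keeper's vertical hinge axis, at rack x -84, y +118 mm, 20 mm above the table.
- keeper_knob (a point): Centre of the top of the keeper's upright black round knob, 82 mm above the table; the knob is 18 mm in diameter, 40 mm tall, 85 mm from the hinge along the arm.
- block: Loose grey scouring block, 110 (x) x 70 (y) x 45 mm, 0.4 kg; origin: centre of underside. Black upright grip on top, 72 (x) x 22 (y) mm, top 90 mm above the underside. Green pad on the +y long side, orange pad on the +x end. At the start it stands on the plate by the bar's open end, orange end to the bar; green side on the bar means its x along rack -y (a quarter turn clockwise from above).
- green_face (a point): Centre of the green pad's outer face, 35 mm from the block's centre and 22.5 mm above its underside.
- squeeze_red: Bystander: red squeeze bottle, 61x61x217 mm; origin at the centre of its underside.
- squeeze_mustard: Bystander: yellow squeeze bottle, 61x61x217 mm; origin at the centre of its underside.
- lid_pan: Bystander: white-grey square lidded pan, 186x188x110 mm; origin at the centre of its underside.
- spice_1: Bystander: spice jar with green cap, 42x42x99 mm; origin at the centre of its underside.
- spice_2: Bystander: spice jar with yellow cap, 45x44x100 mm; origin at the centre of its underside.
- twist_timer: Bystander: red and white twist timer, 68x68x56 mm; origin at the centre of its underside.
- label_tape: Bystander: roll of beige tape, 104x102x25 mm; origin at the centre of its underside.
There are look-alikes about, which are no part of the job. What is shaped like the block but purple is not meant.

How it is judged:
By the outcome, as a careful person would: the job done as asked, in the order asked, and still so for the second after the job is handed in, with the robot touching nothing.
It also fails if it takes over 56 s, if anything falls off the work surface, if the arm or the gripper's body presses on something with over 40 N, if the wrist force passes 120 N, or if a joint passes its speed limit or range.

## Working session

There is one attempt and no reset: what is moved stays moved. The work goes in short steps, Python scripts to look and compute and a shell command to move; the robot and the scene stay as the last step left them, time stands still between calls to the robot, and variables do not carry over. Pictures are saved under pics/ and viewed, about 8 in all and at most 12, crops included, and the job is handed in when it is done.

```bash
ls; mkdir -p pics
cat > h.py <<'E'
import numpy as np,cv2
from bench import *
def cam(n):
    c=calibration(n);return np.array(c["intrinsics"],float),cv2.Rodrigues(np.array(c["rvec"],float))[0],np.array(c["tvec"],float).reshape(3)
def ray(c,u,v,z):
    K,R,t=c;d=R.T@np.linalg.solve(K,[u,v,1.]);o=-R.T@t
    return o+d*(z-o[2])/d[2]
def proj(c,p):
    K,R,t=c;q=K@(R@np.array(p,float)+t);return q[:2]/q[2]
E
python3 - <<'E'
from h import *
for n in("top","side"):
    im=get_image(n);cv2.imwrite(f"pics/{n}0.png",im)
    for l in("block","rack","keeper"):
        for r in regions_of(n,l)[:3]:print(n,l,round(r["p"],2),np.round(r["extent"]))
s=read_state();print(s["time_s"],s["tool_pos"],s["tcp_rot"],tip_extent if not callable(tip_extent) else tip_extent(), s["gripper_width"])
print(cv2.Rodrigues(np.array(s["tcp_rot"]))[0].round(3))
for n in("top","side","wrist"):
    K,R,t=cam(n);print(n,(-R.T@t).round())
E
```

```text
pics
top block 0.94 [347. 196.  15.  28.]
top block 0.68 [273. 216.  31.  24.]
top rack 0.64 [328. 189.  75.  57.]
top rack 0.37 [413. 247.  14.  20.]
top keeper 0.41 [307. 192.  22.  19.]
side block 0.93 [352. 226.  35.  28.]
side block 0.68 [293. 166.  36.  37.]
side rack 0.81 [351. 204.  61.  80.]
side keeper 0.63 [337. 182.  15.  32.]
0.4 [246.86304088 519.19459922 242.15586377] [-1.54293574  0.34815728 -0.34800007] 11.0 85.37465430175786
[[ 0.903 -0.     0.429]
 [-0.429 -0.     0.903]
 [-0.    -1.    -0.   ]]
top [-660. -358. 1769.]
side [ 396. -835. 1416.]
wrist [182. 550. 374.]
```

Run:
```python
from h import *
a=cv2.imread("pics/top0.png")[140:290,230:450];b=cv2.imread("pics/side0.png")[130:280,260:410]
a=cv2.resize(a,None,fx=3.5,fy=3.5,interpolation=cv2.INTER_CUBIC)
b=cv2.resize(b,None,fx=3.9,fy=3.9,interpolation=cv2.INTER_CUBIC)
cv2.imwrite("pics/a.png",a);cv2.imwrite("pics/b.png",b)
t=cam("top");s=cam("side")
print("block top-mid",ray(t,347,196,45),ray(s,352,226,45));print("other",ray(t,273,216,45),ray(s,293,166,45))
```

```text
block top-mid [429.04258576  21.31081077  45.        ] [445.38544508  15.85886366  45.        ]
other [216.08030067 261.24711091  45.        ] [241.75745288 257.42289888  45.        ]
```

View pics/a.png

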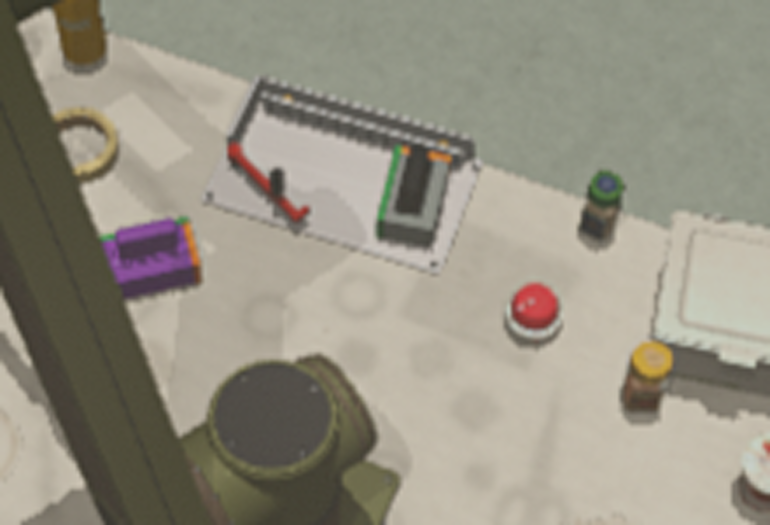

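View pics/b.png

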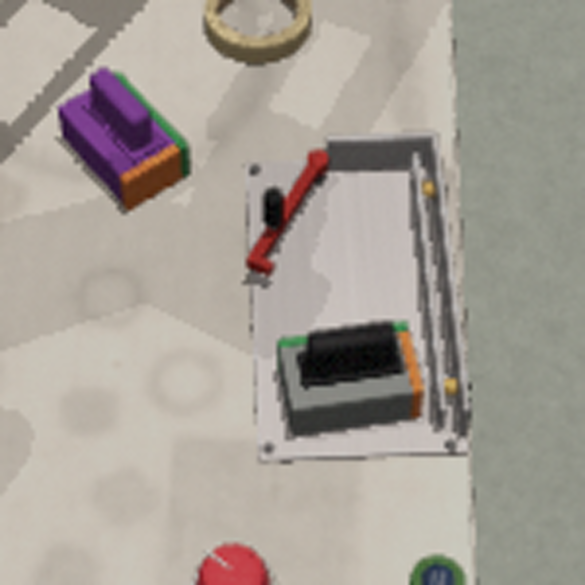

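The grey block is at top (347,196) and side (352,226). It stands on the white plate with its orange end to the bar and green side to the left. The purple look-alike is at top (273,216) and side (293,166). I choose the grey one. The keeper is open, with its knob at about side (330,183).

Run:
```python
from h import *
t=cam("top");s=cam("side")
L=np.array([(-149,140),(-149,-170),(25,-170)],float)
for c,px in((t,[(207,202),(435,272),(480,163)]),(s,[(247,165),(262,460),(470,457)])):
    f,o=(3.5,(230,140)) if c is t else (3.9,(260,130))
    W=np.array([ray(c,u/f+o[0],v/f+o[1],6)[:2] for u,v in px]);print(W.round())
    a=L-L.mean(0);b=W-W.mean(0);th=np.arctan2((a[:,0]*b[:,1]-a[:,1]*b[:,0]).sum(),(a*b).sum())
    R=np.array([[np.cos(th),-np.sin(th)],[np.sin(th),np.cos(th)]]);print(th,W.mean(0)-R@L.mean(0))
print(cam("wrist")[1].round(3), cam("wrist")[0])
```

```text
[[346. 254.]
 [365. -39.]
 [534. -31.]]
0.06731180771580221 [501.41252126 133.58667612]
[[347. 262.]
 [367. -43.]
 [537. -38.]]
0.057225919489752586 [504.04651502 131.90561836]
[[ 0.428  0.904 -0.001]
 [ 0.867 -0.41   0.283]
 [ 0.256 -0.122 -0.959]] [[314.94528632   0.         321.16267759]
 [  0.         314.94528632 205.30009858]
 [  0.           0.           1.        ]]
```

```bash
python3 -m handwheel '[0,0,0,0.0345,0,-0.0297,0, 0,0,0,0.0345,0,-0.0297,0, 0,0,0,0.0345,0,-0.0297,0, 0,0,0,0.0345,0,-0.0297,0, 0,0,0,0.0345,0,-0.0297,0, 0,0,0,0.0345,0,-0.0297,0, 0,0,0,0.0345,0,-0.0297,0, 0,0,0,0.0345,0,-0.0297,0, 0,0,0,0.0345,0,-0.0297,0, 0,0,0,0.0345,0,-0.0297,0, 0,0,0,0.0345,0,-0.0297,0]'; python3 -m handwheel '[0,-7.2,0,0,0,0,0, 0,-7.2,0,0,0,0,0, 0,-7.2,0,0,0,0,0, 0,-7.2,0,0,0,0,0, 0,0,0,0,0,0,0]'
python3 - <<'E'
from h import *
s=read_state();c=cam("wrist");im=get_image("wrist");cv2.imwrite("pics/w1.png",im)
print(s["time_s"],s["tool_pos"],s["tcp_rot"],s["joint_pos"],cv2.Rodrigues(np.array(s["tcp_rot"]))[0].round(3))
for l in("block","keeper","rack"):
    for r in regions_of("wrist",l)[:2]:print(l,r["p"],np.round(r["extent"]))
E
```

```text
time_s: 1.5
tool_pos: [449.9, 59.5, 242.7]
tcp_rot: [-1.542, 0.347, -0.349]
ft_force: [1.0, 0.6, -0.7]
gripper_width: 85.4
time_s: 2.0
tool_pos: [449.4, 61.1, 242.4]
tcp_rot: [-1.57, -0.046, 0.046]
ft_force: [0.8, -0.3, 0.3]
gripper_width: 85.4
2.0 [449.38649599  61.14787925 242.37798497] [-1.5702754  -0.0463692   0.04611009] [ 4.20366809e-02  1.35751597e-01  1.74254801e+00  2.53634024e-05
  1.26312779e+00 -1.58764322e+00] [[ 0.998  0.    -0.059]
 [ 0.059  0.     0.998]
 [ 0.    -1.     0.   ]]
block 0.9 [538.  21.  95.  41.]
block 0.8 [285. 168.  84. 110.]
keeper 0.68 [448. 126. 118.  78.]
rack 0.59 [378. 171. 282. 169.]
```

View pics/w1.png

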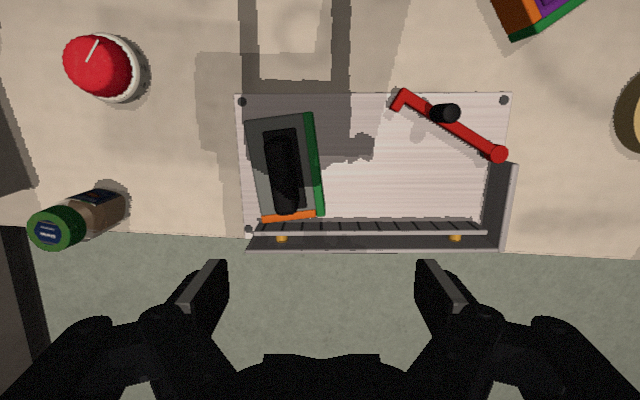

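The wrist view shows the plate's near corners at (235,94) and (512,93). The block's green top edge runs (312,112)–(324,215), and the orange end sits near row 217. The block is slightly rotated. The bar's top edge is near row 225–232, the stop is at column ~487 and the knob top at about (452,112).

Run:
```python
from h import *
c=cam("wrist")
def P(u,v,z):return ray(c,u,v,z)[:2].round(1)
A=P(235,94,6);B=P(512,93,6);print("plate",A,B,np.linalg.norm(A-B))
d=(B-A)/np.linalg.norm(B-A);th=np.arctan2(-d[0],d[1]);R=np.array([[np.cos(th),-np.sin(th)],[np.sin(th),np.cos(th)]])
O=(A+B)/2-R@[-149,-15];print("th",th,"O",O)
rk=lambda p:(R.T@(p-O)).round(1)
for n,u,v,z in[("bk0",246,121,51),("bk1",312,112,51),("bk2",324,215,45),("bk3",260,222,45),("barR",254,222,42),("barL",487,221,42),("barR2",254,233,42),("stop",487,160,56),("hinge",499,153,36),("knob",452,112,82),("grip a",263,130,96),("grip b",295,127,96),("grip c",300,207,96),("grip d",274,213,96)]:
    p=P(u,v,z);print(n,p,rk(p))
im=cv2.imread("pics/w1.png")[80:260,225:525];cv2.imwrite("pics/w1c.png",cv2.resize(im,None,fx=2.6,fy=2.6,interpolation=cv2.INTER_CUBIC))
```

```text
plate [363.9 -39.6] [345.  265.6] 305.78464644255774
th 0.061847626279692966 O [502.23799566 137.18074317]
bk0 [390.3 -17.4] [-121.3 -147.4]
bk1 [377.9  47.6] [-129.6  -81.7]
bk2 [485.7  66. ] [-20.9 -70. ]
bk3 [498.1  -4.3] [ -12.9 -141. ]
barR [499.5 -11.5] [ -11.9 -148.2]
barL [483.1 248.4] [-12.2 112.2]
barR2 [512.7 -11.5] [   1.3 -149. ]
stop [414.  226.7] [-82.5  94.8]
hinge [408.2 248.7] [-87.  117.1]
knob [370.6 172.9] [-129.2   43.8]
grip a [395.2   7.4] [-114.9 -122.9]
grip b [391.1  34.9] [-117.2  -95.2]
grip c [462.5  42. ] [-45.5 -92.5]
grip d [469.8  18.1] [ -39.7 -116.8]
```

View pics/w1c.png

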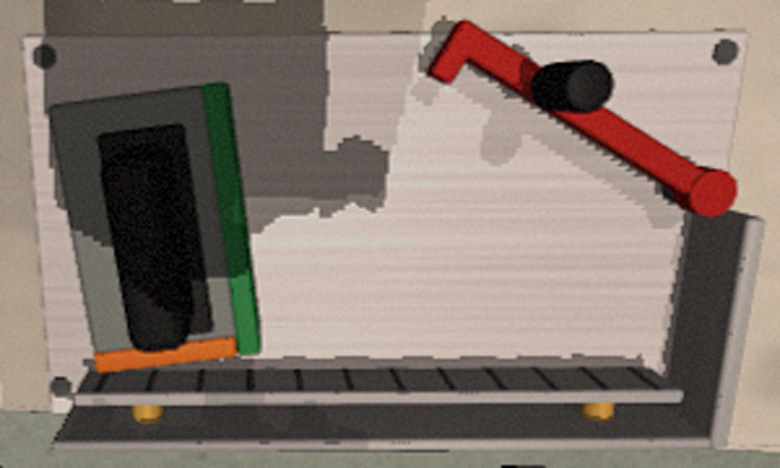

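```bash
cat >> h.py <<'E'
TH=0.0618;RR=np.array([[np.cos(TH),-np.sin(TH)],[np.sin(TH),np.cos(TH)]]);O=np.array([502.2,136.]) 
rk=lambda p:RR.T@(np.array(p)[:2]-O)
wd=lambda p:RR@np.array(p,float)+O
E
python3 - <<'E'
from h import *
c=cam("wrist")
W=np.array([ray(c,u/2.6+225,v/2.6+80,51)[:2] for u,v in[(52,106),(228,84),(258,353),(97,370)]])
print(W.round(1),np.linalg.norm(np.roll(W,-1,0)-W,axis=1).round(1))
m=W.mean(0);e=(W[2]+W[3]-W[0]-W[1]);print("centre",m,rk(m),"yaw deg",np.degrees(np.arctan2(e[1],e[0])))
for n,u,v,z in[("hinge",499,153,36),("knobtop",225+585/2.6,80+86/2.6,82),("barR",256,230,42),("barL",488,230,42),("stopbot",225+668/2.6,80+372/2.6,6)]:
  p=ray(c,u,v,z)[:2];print(n,p.round(1),rk(p).round(1))
E
```

```text
[[390.1 -18.4]
 [378.2  48.3]
 [484.6  66.2]
 [496.1  -0.7]] [ 67.7 108.   67.8 107.4]
centre [437.25520017  23.84406351] [ -71.74764511 -107.93079512] yaw deg 9.536509108790812
hinge [408.2 248.7] [-86.9 118.3]
knobtop [371.6 171.3] [-128.2   43.3]
barR [509.   -9.3] [  -2.2 -145.4]
barL [493.7 251.7] [ -1.4 116. ]
stopbot [497.6 263.4] [  3.3 127.4]
```

```bash
python3 -m handwheel '[0,-6.1,0,0,0,0,0, 0,0,0,-0.018,0,-0.035,0, 0,0,0,0,0.041,0,0, 0,0,0,0,0.041,0,0, 0,0,0,0,0.041,0,0, 0,0,0,0,0.041,0,0, 0,0,0,0,0,0,0]'
python3 - <<'E'
from h import *
s=read_state();print(s["tool_pos"],s["ft_force"]);c=cam("wrist");im=get_image("wrist");cv2.imwrite("pics/w2.png",im)
E
```

```text
time_s: 2.9
tool_pos: [433.3, 24.0, 74.5]
tcp_rot: [-1.566, -0.12, 0.137]
ft_force: [-0.8, 0.1, 0.5]
gripper_width: 85.2
[433.25225422  23.97660927  74.4615654 ] [-0.77125843  0.07771619  0.48801209]
```

View pics/w2.png

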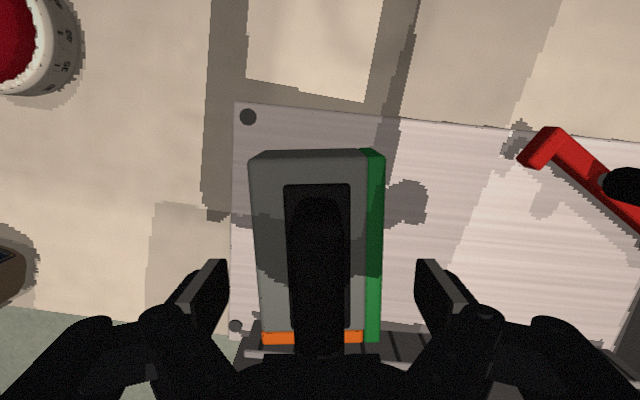

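The grip lies between the fingers and is aligned with them (columns 287–350). Closing.

```bash
python3 -m handwheel '[0,0,0,0,-0.003,0,255, 0,0,0,0,0,0,255, 0,0,0,0,0,0,255, 0,0,0,0,0,0,255, 0,0,0,0,0,0,255, 0,0,0,0,0,0,255, 0,0,0,0,0,0,255, 0,0,0,0,0,0,255]'; python3 -c "
from h import *
s=read_state();print(cv2.Rodrigues(np.array(s['tcp_rot']))[0].round(3),s['joint_pos'],s['moment'],rk(s['tool_pos']))"
```

```text
time_s: 3.75
tool_pos: [438.2, 23.6, 82.6]
tcp_rot: [-1.567, -0.132, 0.128]
ft_force: [-1.0, -1.3, 7.9]
gripper_width: 20.8
[[ 0.986  0.002 -0.165]
 [ 0.165 -0.     0.986]
 [ 0.002 -1.    -0.001]] [-4.22008073e-02  3.20958977e-01  1.99550850e+00 -4.22506113e-04
  8.22711632e-01 -1.77857518e+00] [0.13853968 0.19376789 0.21028844] [ -70.84676399 -108.2072447 ]
```

```bash
python3 -m handwheel '[0,0,0,0,-0.01,0,255, 0,0,0,-0.01,-0.005,0.006,255, 0,0,0,0,0,0,255, 0,0,0,0,0,0,255]'; python3 -m handwheel '[0,8,0,0,0,0,255, 0,8,0,0,0,0,255, 0,8,0,0,0,0,255, 0,8,0,0,0,0,255, 0,8,0,0,0,0,255, 0,8,0,0,0,0,255, 0,8,0,0,0,0,255, 0,8,0,0,0,0,255, 0,8,0,0,0,0,255, 0,8,0,0,0,0,255, 0,8,0,0,0,0,255, 0,8,0,0,0,0,255]'; python3 -m handwheel '[0,0,0,0,0,0,255, 0,0,0,0,0,0,255]'
python3 - <<'E'
from h import *
s=read_state();print(cv2.Rodrigues(np.array(s['tcp_rot']))[0].round(3),s['joint_pos'].round(2) if hasattr(s['joint_pos'],'round') else s['joint_pos'],rk(s['tool_pos']))
im=get_image("wrist");b=get_image("side")[130:280,260:410]
cv2.imwrite("pics/w3.png",np.hstack([im,cv2.resize(b,(400,400),interpolation=cv2.INTER_CUBIC)])[:, 240:])
E
```

```text
time_s: 4.15
tool_pos: [425.4, 28.3, 96.3]
tcp_rot: [-1.567, -0.129, 0.131]
ft_force: [0.8, -0.7, -4.5]
gripper_width: 21.3
time_s: 5.35
tool_pos: [426.4, 28.1, 95.9]
tcp_rot: [-1.235, 1.169, -1.168]
ft_force: [0.4, -0.1, -4.7]
gripper_width: 20.7
time_s: 5.55
tool_pos: [426.4, 28.1, 96.0]
tcp_rot: [-1.239, 1.162, -1.162]
ft_force: [-0.0, -0.8, -4.3]
gripper_width: 21.1
[[ 0.064 -0.     0.998]
 [-0.998 -0.     0.064]
 [-0.    -1.    -0.   ]] [-0.03  0.29  2.   -0.    0.85 -0.1 ] [ -82.29836669 -103.0417544 ]
```

View pics/w3.png

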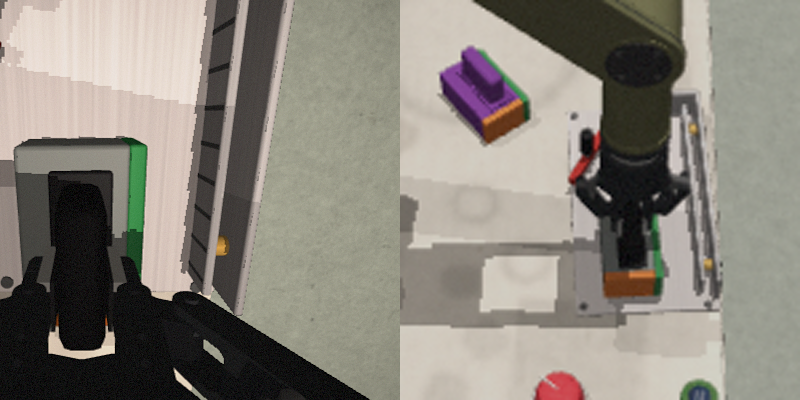

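Run:
```python
from h import *
c=cam("wrist")
for n,u,v,z in[("g",146,147,65),("g",143,285,65),("blk",15,147,65),("bar",235,5,42),("bar",205,280,42)]:
  p=ray(c,u+240,v,z)[:2];print(n,p.round(1),rk(p).round(1))
```

```text
g [456.4  84.5] [-48.9 -48.6]
g [464.5   5.1] [ -45.7 -128.3]
blk [389.4  80.2] [-116.   -48.8]
bar [498.4 157.8] [-2.5 22. ]
bar [511.   -1.8] [   0.3 -138.1]
```

```bash
python3 -m handwheel '[0,0,0,0,0.008,0,255, 0,0,0,0,0.004,0,255, 0,0,0,0,0,0,255, 0,0,0,0,0,0,255]';python3 -m handwheel '[0,0,0,0,0.001,0.01,255, 0,0,0,0,0,0.012,255, 0,0,0,0,0,0.01,255,0,0,0,0,0,0.008,255, 0,0,0,0,0,0,255, 0,0,0,0,0,0,255]'; python3 -c "
from h import *
s=read_state();print(rk(s['tool_pos']),RR.T@np.array(s['ft_force'])[:2],s['moment'])"
```

```text
time_s: 6.05
tool_pos: [426.2, 28.1, 84.0]
tcp_rot: [-1.238, 1.165, -1.164]
ft_force: [0.1, -0.1, -3.6]
gripper_width: 20.9
time_s: 6.65
tool_pos: [466.3, 30.5, 83.1]
tcp_rot: [-1.238, 1.165, -1.164]
ft_force: [-0.8, 0.4, -4.2]
gripper_width: 21.0
[ -42.31408491 -103.05148032] [-0.79704036  0.47738032] [0.04249762 0.05391204 0.00425356]
```

```bash
python3 -m handwheel '[0,0,0,0,0.001,0,255, 0,0,0,0,0,0,255]';python3 -m handwheel '[0,0,0,0,0.001,0,255, 0,0,0,0,0,0,255]';python3 -m handwheel '[0,0,0,0,0,0.007,255, 0,0,0,0,0,0,255, 0,0,0,0,0,0,255]';python3 -m handwheel '[0,0,0,0,0,0.003,255, 0,0,0,0,0,0,255, 0,0,0,0,0,0,255]'; python3 -c "
from h import *
s=read_state();print(rk(s['tool_pos']),RR.T@np.array(s['ft_force'])[:2],s['moment'])"
```

```text
time_s: 6.85
tool_pos: [465.9, 30.7, 82.7]
tcp_rot: [-1.237, 1.165, -1.164]
ft_force: [-0.6, 1.3, 1.5]
gripper_width: 20.8
time_s: 7.05
tool_pos: [465.8, 30.7, 82.6]
tcp_rot: [-1.237, 1.165, -1.164]
ft_force: [-4.1, 1.5, 12.1]
gripper_width: 21.2
time_s: 7.35
tool_pos: [466.9, 30.8, 83.0]
tcp_rot: [-1.245, 1.172, -1.159]
ft_force: [-15.0, -0.7, 30.6]
gripper_width: 21.1
time_s: 7.65
tool_pos: [467.3, 30.9, 83.1]
tcp_rot: [-1.249, 1.175, -1.157]
ft_force: [-20.1, -0.3, 37.0]
gripper_width: 20.6
[ -41.33243231 -102.78243881] [-20.11018034   0.90197548] [-0.37213723  3.5489611  -0.00915315]
```

Too much downward pressure: friction on the plate is locking the block, so I'll unload it.

```bash
python3 -m handwheel '[0,0,0,0,-0.001,0,255, 0,0,0,0,-0.0005,0,255, 0,0,0,0,0,0,255]'; python3 -c "
from h import *
s=read_state();print(rk(s['tool_pos']),RR.T@np.array(s['ft_force'])[:2],s['moment'])"
```

```text
time_s: 7.95
tool_pos: [467.5, 30.9, 83.3]
tcp_rot: [-1.249, 1.175, -1.157]
ft_force: [-16.7, -0.6, 22.5]
gripper_width: 20.8
[ -41.16451475 -102.78754709] [-16.68044824   0.38145088] [-0.32851075  3.04430403 -0.04663923]
```

```bash
python3 -m handwheel '[0,0,0,0,-0.001,0,255, 0,0,0,0,0,0,255, 0,0,0,0,0,0,255]';python3 -m handwheel '[0,0,0,0,-0.001,0,255, 0,0,0,0,0,0,255, 0,0,0,0,0,0,255]'
python3 - <<'E'
from h import *
s=read_state();print(rk(s['tool_pos']),RR.T@np.array(s['ft_force'])[:2],s['moment'],cv2.Rodrigues(np.array(s['tcp_rot']))[0].round(3))
im=get_image("wrist");b=get_image("side")[150:270,310:400]
cv2.imwrite("pics/w4.png",np.hstack([im[:,240:540],cv2.resize(b,(300,400),interpolation=cv2.INTER_CUBIC)]))
E
```

```text
time_s: 8.25
tool_pos: [475.8, 31.1, 83.5]
tcp_rot: [-1.238, 1.166, -1.164]
ft_force: [-3.1, 0.4, -3.4]
gripper_width: 21.1
time_s: 8.55
tool_pos: [475.9, 31.1, 84.3]
tcp_rot: [-1.238, 1.166, -1.164]
ft_force: [-1.5, 0.6, -5.1]
gripper_width: 20.9
[ -32.6861142  -103.06723385] [-1.43134804  0.71950267] [ 0.05295681  0.52985832 -0.08932919] [[ 0.06  -0.001  0.998]
 [-0.998  0.     0.06 ]
 [-0.    -1.    -0.001]]
```

View pics/w4.png

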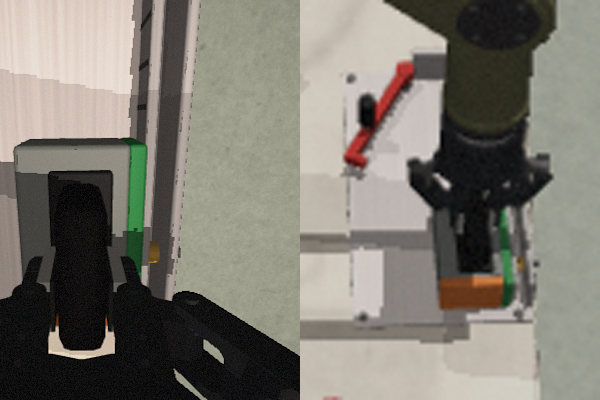

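```bash
python3 -m handwheel '[0,0,0,0,0,0.003,255, 0,0,0,0,0.0013,0,255, 0,0,0,0,0,0,255, 0,0,0,0,0,0,255]';python3 -m handwheel '[0,0,0,-0.004,0,0,255, 0,0,0,-0.006,0,0,255, 0,0,0,-0.006,0,0,255, 0,0,0,-0.004,0,0,255, 0,0,0,0,0,0,255]'
python3 - <<'E'
from h import *
s=read_state();print(rk(s['tool_pos']),RR.T@np.array(s['ft_force'])[:2],s['moment'],cv2.Rodrigues(np.array(s['tcp_rot']))[0].round(3))
E
```

```text
time_s: 9.05
tool_pos: [479.0, 31.3, 83.5]
tcp_rot: [-1.238, 1.165, -1.164]
ft_force: [-3.9, 0.5, -3.2]
gripper_width: 20.8
time_s: 9.55
tool_pos: [478.0, 52.1, 83.5]
tcp_rot: [-1.237, 1.164, -1.163]
ft_force: [-5.1, -0.4, -4.7]
gripper_width: 21.1
[-29.38381309 -82.25832639] [-5.15569606 -0.0944649 ] [-0.12228769  0.85627256 -0.2574682 ] [[ 0.061 -0.     0.998]
 [-0.998  0.001  0.061]
 [-0.001 -1.    -0.   ]]
```

```bash
python3 -m handwheel '[0,0,0,-0.004,0.0005,-0.001,255, 0,0,0,-0.006,0,0,255, 0,0,0,-0.008,0,0,255, 0,0,0,-0.008,0,0,255, 0,0,0,-0.008,0,0,255, 0,0,0,-0.008,0,0,255, 0,0,0,-0.006,0,0,255, 0,0,0,0,0,0,255]'
python3 - <<'E'
from h import *
s=read_state();print(rk(s['tool_pos']),RR.T@np.array(s['ft_force'])[:2],s['moment'],cv2.Rodrigues(np.array(s['tcp_rot']))[0].round(3))
E
```

```text
time_s: 10.35
tool_pos: [474.2, 100.6, 83.1]
tcp_rot: [-1.237, 1.164, -1.163]
ft_force: [-4.0, 1.4, -3.1]
gripper_width: 20.4
[-30.09463846 -33.62543713] [-3.88259982  1.66859995] [ 0.35196354  0.79278312 -0.1052592 ] [[ 0.061  0.     0.998]
 [-0.998  0.001  0.061]
 [-0.001 -1.     0.   ]]
```

```bash
python3 -m handwheel '[0,0,0,-0.004,0.0003,0,255, 0,0,0,-0.006,0,0,255, 0,0,0,-0.008,0,0,255, 0,0,0,-0.008,0,0,255, 0,0,0,-0.008,0,0,255, 0,0,0,-0.008,0,0,255, 0,0,0,-0.006,0,0,255, 0,0,0,0,0,0,255]'
python3 - <<'E'
from h import *
s=read_state();print(rk(s['tool_pos']),RR.T@np.array(s['ft_force'])[:2],s['moment'])
E
python3 -m handwheel '[0,0,0,-0.006,0,0,255, 0,0,0,-0.008,0,0,255, 0,0,0,-0.008,0,0,255, 0,0,0,-0.008,0,0,255, 0,0,0,-0.006,0,0,255, 0,0,0,0,0,0,255]'
python3 - <<'E'
from h import *
s=read_state();print(rk(s['tool_pos']),RR.T@np.array(s['ft_force'])[:2],s['moment'])
E
```

```text
time_s: 11.15
tool_pos: [471.4, 147.6, 82.8]
tcp_rot: [-1.237, 1.164, -1.164]
ft_force: [-4.0, -0.4, -1.9]
gripper_width: 21.2
[-30.02376974  13.48362666] [-4.03920859 -0.18498603] [-0.0574674   0.7965165  -0.25605234]
time_s: 11.75
tool_pos: [469.2, 183.3, 82.8]
tcp_rot: [-1.237, 1.164, -1.164]
ft_force: [-4.3, -1.9, -2.5]
gripper_width: 21.0
[-30.01896219  49.26807898] [-4.41958732 -1.59301868] [-0.16961329  0.77913329 -0.1885343 ]
```

About 20 mm remain to the stop; approaching it gently.

```bash
python3 -m handwheel '[0,0,0,-0.006,0,0,255, 0,0,0,-0.006,0,0,255, 0,0,0,-0.003,0,0,255, 0,0,0,0,0,0,255]';python3 -m handwheel '[0,0,0,-0.003,0,0,255, 0,0,0,0,0,0,255]';python3 -m handwheel '[0,0,0,-0.003,0,0,255, 0,0,0,0,0,0,255]'
python3 - <<'E'
from h import *
s=read_state();print(rk(s['tool_pos']),RR.T@np.array(s['ft_force'])[:2],s['moment'])
E
```

```text
time_s: 12.15
tool_pos: [468.3, 197.6, 82.8]
tcp_rot: [-1.238, 1.164, -1.165]
ft_force: [-4.4, -3.4, -1.5]
gripper_width: 20.8
time_s: 12.35
tool_pos: [468.1, 200.4, 82.8]
tcp_rot: [-1.238, 1.164, -1.165]
ft_force: [-3.7, -4.0, -0.4]
gripper_width: 20.4
time_s: 12.55
tool_pos: [467.9, 203.3, 82.8]
tcp_rot: [-1.238, 1.164, -1.165]
ft_force: [-4.7, -4.1, -1.1]
gripper_width: 20.8
[-30.1118854   69.27311427] [-4.97587726 -3.76083886] [-0.74763763  0.76459531 -0.29614708]
```

```bash
python3 -m handwheel '[0,0,0,-0.003,0,0,255, 0,0,0,0,0,0,255]';python3 -m handwheel '[0,0,0,-0.003,0,0,255, 0,0,0,0,0,0,255]'
python3 - <<'E'
from h import *
s=read_state();print(rk(s['tool_pos']),RR.T@np.array(s['ft_force'])[:2],s['moment'])
im=get_image("wrist");b=get_image("side")[150:270,310:400]
cv2.imwrite("pics/w5.png",np.hstack([im[:,140:540],cv2.resize(b,(300,400),interpolation=cv2.INTER_CUBIC)]))
E
```

```text
time_s: 12.75
tool_pos: [467.7, 203.9, 82.9]
tcp_rot: [-1.242, 1.162, -1.167]
ft_force: [-3.4, -12.3, 2.0]
gripper_width: 20.9
time_s: 12.95
tool_pos: [467.6, 204.5, 83.2]
tcp_rot: [-1.246, 1.158, -1.168]
ft_force: [-1.6, -21.9, 6.2]
gripper_width: 20.8
[-30.30545568  70.48002966] [ -2.93119625 -21.7204968 ] [-3.40636504  0.40696104 -0.08385162]
```

View pics/w5.png

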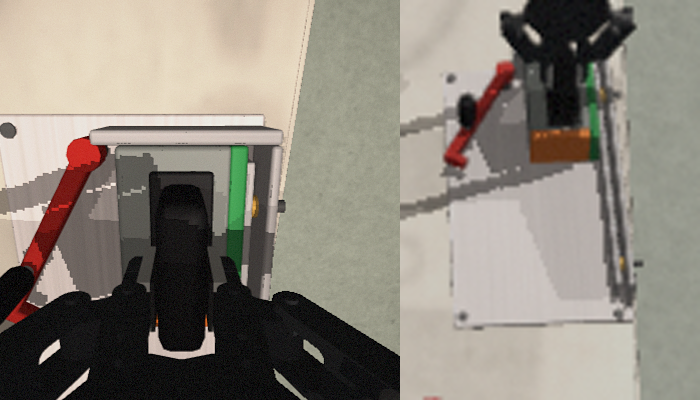

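```bash
python3 -m handwheel '[0,0,0,0.0035,0,0,255, 0,0,0,0,0,0,255, 0,0,0,0,0,0,255]'; python3 -m handwheel '[0,0,0,0,0,0,130, 0,0,0,0,0,0,130, 0,0,0,0,0,0,130, 0,0,0,0,0,0,130]'; python3 -m handwheel '[0,0,0,0,-0.03,0,130, 0,0,0,0,-0.04,0,130, 0,0,0,0.03,-0.04,-0.03,130, 0,0,0,0.03,0,-0.03,255, 0,0,0,0,0,0,255,  0,0,0,0,0,0,255]'
python3 - <<'E'
from h import *
s=read_state();print(rk(s['tool_pos']),s['joint_pos'])
c=cam("wrist");im=get_image("wrist")
cv2.imwrite("pics/w6.png",im)
b=get_image("side")[150:270,310:400];cv2.imwrite("pics/s6.png",b)
E
```

```text
time_s: 13.35
tool_pos: [467.6, 204.1, 82.9]
tcp_rot: [-1.241, 1.162, -1.166]
ft_force: [-4.2, -9.4, 1.6]
gripper_width: 20.6
time_s: 13.75
tool_pos: [469.2, 207.1, 83.3]
tcp_rot: [-1.235, 1.163, -1.165]
ft_force: [0.5, 0.5, 0.1]
gripper_width: 42.0
time_s: 14.35
tool_pos: [415.4, 147.2, 187.6]
tcp_rot: [-1.235, 1.164, -1.165]
ft_force: [-0.3, 0.4, 0.3]
gripper_width: 0.3
[-85.96595983  16.5439274 ] [2.44444168e-01 1.73792053e-01 1.85213108e+00 3.05682773e-04
 1.11380586e+00 1.84643681e-01]
```

View pics/w6.png

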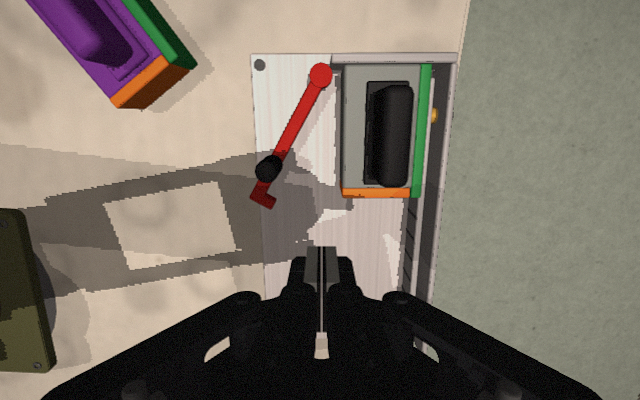

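The block stands against the stop, green to the bar. The keeper knob's top is at about (268,168) and the hinge at (321,75).

Run:
```python
from h import *
c=cam("wrist")
for n,u,v,z in[("hinge",321,75,36),("knob",268,169,82),("greenL",431,65,51),("greenR",421,197,51),("rearR",342,196,51),("rearL",342,66,51),("stop",333,60,56)]:
  p=ray(c,u,v,z)[:2];print(n,p.round(1),rk(p).round(1))
a=rk(read_state()["tool_pos"]);print(a)
im=cv2.imread("pics/w6.png")[145:195,240:300];cv2.imwrite("pics/k.png",cv2.resize(im,None,fx=8,fy=8,interpolation=cv2.INTER_CUBIC))
```

```text
hinge [410.7 249.1] [-84.3 118.6]
knob [374.9 175.5] [-124.6   47.3]
greenL [496.6 260.2] [  2.1 124.3]
greenR [505.  153.2] [ 3.9 17. ]
rearR [435.4 149.8] [-65.8  17.9]
rearL [426.9 255.1] [-67.8 123.6]
stop [419.3 258.3] [-75.1 127.2]
[-84.69538857  17.2550912 ]
```

View pics/k.png

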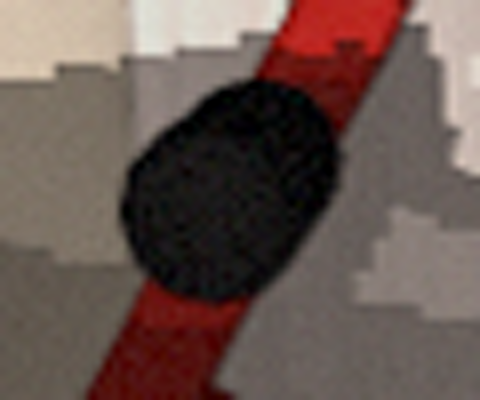

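```bash
python3 -m handwheel '[0,0,0,-0.0133,0,-0.0205,130, 0,0,0,-0.0133,0,-0.0205,130, 0,0,0,0,0.02,0,130, 0,0,0,0,0,0,130, 0,0,0,0,0,0,130]'
python3 - <<'E'
from h import *
s=read_state();print(rk(s['tool_pos']),s['tool_pos'][2])
im=get_image("wrist");cv2.imwrite("pics/w7.png",im[120:,160:480])
E
```

```text
time_s: 14.95
tool_pos: [373.7, 172.0, 166.7]
tcp_rot: [-1.238, 1.164, -1.164]
ft_force: [0.1, -0.5, 1.1]
gripper_width: 41.8
[-126.05990856   43.91803895] 166.72902946914013
```

View pics/w7.png

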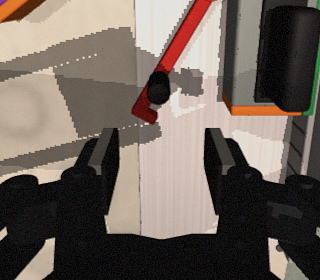

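```bash
python3 -m handwheel '[0,0,0,0,0.04,0,130, 0,0,0,0,0.035,0,130, 0,0,0,0,0.02,0,130, 0,0,0,0,0,0,130, 0,0,0,0,0,0,255, 0,0,0,0,0,0,255, 0,0,0,0,0,0,255, 0,0,0,0,0,0,255]'
python3 - <<'E'
from h import *
s=read_state();p=rk(s['tool_pos']);print(p,s['tool_pos'][2]);print("r to hinge",np.hypot(*(p-[-84,118])),np.arctan2(-84-p[0],118-p[1]))
E
```

```text
time_s: 15.8
tool_pos: [374.1, 171.7, 73.1]
tcp_rot: [-1.235, 1.163, -1.165]
ft_force: [-0.2, -1.2, 3.9]
gripper_width: 15.6
[-125.63255207   43.52922831] 73.14196659281737
r to hinge 85.3180240517226 0.5097614203769582
```

```bash
python3 -m handwheel '[0,0,0,0.0022,0,0.004,255, 0,0,0,0.002,0,0.0044,255, 0,0,0,0.0029,0,0.008,255, 0,0,0,0.0021,0,0.0082,255, 0,0,0,0.0013,0,0.0084,255, 0,0,0,0,0,0,255]'; python3 -m handwheel '[0,0,0,0.0004,0,0.0065,255, 0,0,0,0,0,0,255,0,0,0,0,0,0,255]'; python3 -m handwheel '[0,0,0,0,0,0.002,255, 0,0,0,0,0,0,255]'; python3 -m handwheel '[0,0,0,0,0,0.002,255, 0,0,0,0,0,0,255]'
python3 - <<'E'
from h import *
s=read_state();p=rk(s['tool_pos']);print(p,RR.T@np.array(s['ft_force'])[:2]);print("r to hinge",np.hypot(*(p-[-84,118])),np.arctan2(-84-p[0],118-p[1]))
E
```

```text
time_s: 16.4
tool_pos: [406.9, 161.0, 72.9]
tcp_rot: [-1.241, 1.161, -1.165]
ft_force: [-1.6, -9.0, 11.5]
gripper_width: 15.9
time_s: 16.7
tool_pos: [412.8, 160.5, 72.9]
tcp_rot: [-1.242, 1.161, -1.165]
ft_force: [0.1, -11.4, 10.7]
gripper_width: 15.7
time_s: 16.9
tool_pos: [413.9, 160.5, 72.9]
tcp_rot: [-1.244, 1.161, -1.165]
ft_force: [-2.3, -11.2, 12.1]
gripper_width: 15.6
time_s: 17.1
tool_pos: [414.8, 160.6, 72.9]
tcp_rot: [-1.245, 1.163, -1.164]
ft_force: [-4.7, -10.0, 13.8]
gripper_width: 15.7
[-85.71485189  29.90470274] [-5.34264508 -9.65404769]
r to hinge 88.11198622249961 0.019463415135579216
```

```bash
python3 -m handwheel '[0,0,0,-0.002,0,0.002,255, 0,0,0,0,0,0,255]'; python3 -m handwheel '[0,0,0,-0.001,0,0.002,255, 0,0,0,0,0,0,255]';python3 -m handwheel '[0,0,0,0,0,0.002,255, 0,0,0,0,0,0,255]'
python3 - <<'E'
from h import *
s=read_state();p=rk(s['tool_pos']);print(p,RR.T@np.array(s['ft_force'])[:2]);print("r to hinge",np.hypot(*(p-[-84,118])),np.arctan2(-84-p[0],118-p[1]))
E
```

```text
time_s: 17.3
tool_pos: [414.8, 160.7, 72.8]
tcp_rot: [-1.251, 1.162, -1.163]
ft_force: [-7.2, -17.8, 19.8]
gripper_width: 15.7
time_s: 17.5
tool_pos: [414.9, 160.7, 72.8]
tcp_rot: [-1.255, 1.163, -1.163]
ft_force: [-9.1, -20.9, 24.1]
gripper_width: 15.5
time_s: 17.7
tool_pos: [415.0, 160.7, 72.7]
tcp_rot: [-1.257, 1.166, -1.162]
ft_force: [-13.5, -19.9, 28.4]
gripper_width: 15.9
[-85.46534567  30.03532424] [-14.67391774 -19.04113924]
r to hinge 87.97688003057861 0.016656801502354456
```

```bash
python3 -m handwheel '[0,0,0,0.003,0,0,255, 0,0,0,0.003,0,-0.002,255, 0,0,0,0.002,0,0,255, 0,0,0,0,0,0,255]'; python3 -m handwheel '[0,0,0,0,0,0,150, 0,0,0,0,0,0,150, 0,0,0,0,0,0,150, 0,0,0,0,0,0,150]'; python3 -m handwheel '[0,0,0,0,-0.04,0,150, 0,0,0,0,-0.04,0,150, 0,0,0,0.03,-0.04,0,150, 0,0,0,0.03,0,0,150, 0,0,0,0,0,0,150,0,0,0,0,0,0,150]'
python3 - <<'E'
from h import *
s=read_state();print(rk(s['tool_pos']))
c=cam("wrist");im=get_image("wrist");b=get_image("side")[150:270,310:400]
cv2.imwrite("pics/w8.png",np.hstack([cv2.resize(im[:280,230:510],(500,500),interpolation=cv2.INTER_CUBIC),cv2.resize(b,(300,400),interpolation=cv2.INTER_CUBIC)[:,:].copy() if 0 else cv2.resize(b,(300,500))]))
E
```

```text
time_s: 18.1
tool_pos: [415.0, 159.8, 72.6]
tcp_rot: [-1.241, 1.176, -1.159]
ft_force: [-14.5, 10.1, 18.2]
gripper_width: 15.7
time_s: 18.5
tool_pos: [422.1, 158.5, 72.1]
tcp_rot: [-1.236, 1.164, -1.165]
ft_force: [0.5, -0.5, -0.3]
gripper_width: 35.0
time_s: 19.1
tool_pos: [425.0, 98.2, 192.0]
tcp_rot: [-1.236, 1.166, -1.166]
ft_force: [-0.2, 0.4, -0.8]
gripper_width: 35.3
[-79.38648704 -32.99111089]
```

View pics/w8.png

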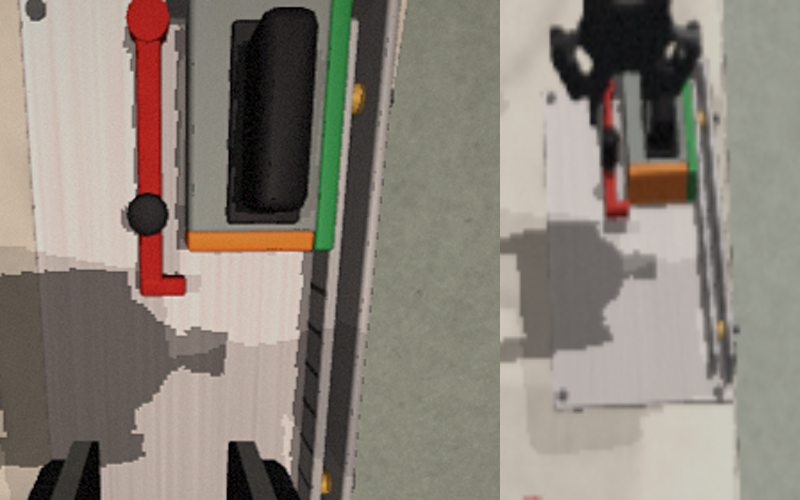

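Run:
```python
from h import *
c=cam("wrist");k=280/500
q={}
for n,u,v,z in[("hinge",149,18,36),("knobtop",148,213,82),("armLup",137,50,35),("armLdn",141,280,35),("armRup",162,50,35),("armRdn",160,270,35),("hooktip",185,278,35),("blkRearR",188,232,51),("blkRearR2",188,30,51),("greenR",331,248,51),("greenL",352,5,51),("barR",300,480,42),("plate",26,20,6),("plate2",47,400,6)]:
  p=ray(c,u*k+230,v*k,z)[:2];q[n]=rk(p);print(n,q[n].round(1))
for a,b in(("hinge","knobtop"),("armLup","armLdn"),("armRup","armRdn"),("plate","plate2"),("blkRearR2","blkRearR"),("greenL","greenR")):
  d=q[b]-q[a];print(a,np.arctan2(-d[0],-d[1]).round(3))
print(read_state()["time_s"])
```

```text
hinge [-86. 118.]
knobtop [-85.8  34.2]
armLup [-91.6 105.4]
armLdn [-90.9   0.1]
armRup [-80.1 105.4]
armRdn [-81.2   5.2]
hooktip [-68.4   1.2]
blkRearR [-67.8  24.9]
blkRearR2 [-68.9 109.4]
greenR [ 0.3 17.5]
greenL [  0.6 118.7]
barR [  -3.6 -109.6]
plate [-148.   125.4]
plate2 [-149.2  -75.6]
hinge -0.002
armLup -0.007
armRup 0.01
plate 0.006
blkRearR2 -0.013
greenL 0.003
19.2
```

```bash
python3 -c "
from bench import *
print(hand_in())"
```

```text
the job is handed in; nothing more can be done
None
```

The block now stands at the end stop with its green side to the bar, and the red keeper is shut. I handed the job in at about 19 s with the robot clear of everything.

- **Turn and slide:** I lifted the block by its grip and turned it a quarter turn clockwise. I set it against the bar at the open end and slid it to the stop. The bar force was about 4–5 N, which is roughly 5–7 mm of give. Contact at the stop showed as a force rise to about 22 N.
- **Keeper:** I gripped the knob and swung it until it stopped moving.
- **Final view:** The keeper angle measured about 0 rad, within 0.01. The green face is parallel to the bar and on it. The block's right end is at rack y of about 17 mm, against 15 expected, and the hook sits just beyond it. I moved none of the other things.

**What went less cleanly:**
- **Plate friction:** On first contact I pressed the block too hard on the plate, up to 37 N at the wrist, and friction locked it. I eased off and carried on.
- **Light plate contact:** In the first part of the slide the wrist carried nearly the full weight of the block, so it only grazed the plate or hung just above it.
- **Keeper force:** A wrong sideways correction while shutting the keeper raised the wrist force to about 37 N. I undid it before letting go.

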